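Clear the can away and fit the spare module in the card frame

TASK

A spray can has been left standing right in front of the tipped card frame: first stand it upright on the bench off to one side, at least 15 cm from the middle of the frame. Then swing the frame's retaining bail (orange grip) down towards you, take the module with the blue handle from the black carrier, slide it fully home into the frame's one free slot with its handle towards the upper end like its neighbours, and swing the bail back until it is shut over the front panels. Leave the yellow-handled module in the carrier and do not shift or tip the things standing around.

Things in the scene. Friction and masses are not known exactly. Their poses are not given: they have to be found in the camera images.
- spray_can: Off-white aerosol can with a blue-grey band, 59 mm diameter, straight-sided up to 150 mm, 181 mm tall with its nozzle, 0.3 kg. Origin: on its foot, 3 mm to -x of its axis; z up. It starts on the bench close in front of the card frame, in the way of the bail and of the hand.
- card_frame: Open aluminium card frame on a grey stand, 140 mm wide (y), fixed. Its mouth, 134 x 140 mm, is tipped 25 deg from level to face up and to -x of this body. Origin: on the bench below the middle of the mouth, which is 125 mm up; x level to the rear, y left, z up. Plan extent x -60 to +108 mm. Four slots at y = -45, -15, 15, 45 mm; three are filled.
- free_slot: The frame's one free slot: two grey card guides. Origin: middle of the mouth, at the level on which front panels seat. z points out of the slot (25 deg from vertical, towards the robot), x along the slot, rising to the rear, y across it. Grooves 5 mm wide, 102 mm apart at their bottoms, flared over the outer 15 mm; 88 mm deep. Nearest handles 30 mm away in y.
- bail (a joint): Swing-over retaining bail of the card frame, rad: 0 shut (its crossbar lies 2 mm above the front panels), 1.45 fully swung down in front of the frame. It turns about y of free_slot and stays where it is left (friction, about 1.5 N at the grip).
- bail_grip (a point): Middle of the bail's orange grip, a bar 12 mm thick and 58 mm long that lies along the frame's y, 61 mm from the pivot. The 8 mm crossbar runs parallel, 29 mm nearer the pivot. Free space behind the grip (shut) is 28 mm to the module handles.
- bail_pivot (a point): Middle of the bail's pivot line (along the frame's y). In axes of free_slot, the shut grip lies 25 mm in +x and 56 mm in +z from here; opening turns it from +z to -x.
- module: Plug-in module to fit, 0.15 kg: aluminium front panel 128 x 25 x 3 mm, blue pull handle 36 (x) x 10 (y) x 27 mm, brown circuit board 100 (x) x 80 mm deep, 2 mm thick, parts 9 mm proud to -y. Origin: centre of the panel's rear face; z out through the handle, x along the panel. Handle centred at x = +20 mm, z 3 to 30 mm. Starts upright in the carrier.
- module_handle (a point): A point in the blue handle, 20 mm above the panel's rear face (x = +20, z = +20 mm of module).
- other_module: Like module but with a yellow handle; stands in the carrier's other place and stays there. Same origin and axes.
- module_carrier: Black plastic carrier, fixed, 150 x 124 mm, 88 mm high, with two upright slots like the frame's, 55 mm apart (y = -27.5 and +27.5 mm). The modules' panels rest on its end walls at 88 mm. Origin: centre of its underside; x along the panels.
- flux_bottle: Small brown bottle with black cap, 33 mm across, 74 mm tall, standing near the frame; a bystander. Origin: centre of its foot.
- solder_spool: Grey reel of solder standing on its flange, 62 mm across, 44 mm tall, beside the frame; a bystander. Origin: centre of its foot.
- relay: Small clear-covered relay, 28 x 22 x 40 mm, standing on the bench to the left; a bystander. Origin: centre of its foot.
- the_arm_lamp: The bench's desk lamp, fixed and in the way of tall wrists: shade over x 0.53 to 0.69, y 0.22 to 0.38, from 0.415 m up; thin level arm at x 0.59 to 0.62, y -0.23 to 0.23, 0.50 m up; slanting arm from (0.72, -0.07, 0.12) to (0.61, -0.22, 0.52); base over x 0.63 to 0.80, y -0.21 to 0.01, 22 mm high (world, m). Leave it alone.
Things that resemble listed ones, but are neither listed nor needed, are in the scene too. What is shaped like the spray_can but purple is not meant.

How it is judged:
By the outcome, as a careful person would: the job done as asked, in the order asked, and still so for the second after the job is handed in, with the robot touching nothing.
It also fails if it takes over 72 s, if anything falls off the work surface, if the arm or the gripper's body presses on something with over 40 N, if the wrist force passes 120 N, or if a joint passes its speed limit or range.

ROBOT

A 7-joint arm with a two-finger parallel gripper is mounted at the origin on a cart in front of the work surface, level with it; the furniture and walls round the work are solid. World frame = base frame: x ahead of the robot, y to its left, z up, the work surface at z = 0. Lengths are in m, angles in rad, forces in N, time in s.
With the tool pointing down it reaches from about 0.425 to 1.025 m from the base axis. Payload 9.4 kg.
Tool frame: the origin (TCP) lies midway between the tips of the shut fingers; the grasp point (between the pads) lies 19 mm behind it; z points along the fingers, y is the line along which they close (so a half turn about z gives the same grasp; the last joint's range is limited). The gripper opens to 93 mm and grips with 3 to 60 N. Pads are 15 mm wide; open, the fingers measure 128 mm over their backs; the gripper's body (75 mm by 188 mm) begins 65 mm behind the grasp point.
Start: joints at [-1.352, 0.599, -0.003, 1.599, 0.002, 0.943, -0.08], TCP at [0.211, 0.694, 0.219] pointing down, gripper open.
Joint ranges: [-2.57, 2.57], [-0.35, 1.97], [-1.29, 1.29], [0.11, 2.56], [-1.05, 4.19], [0.11, 1.86], [-2.63, 2.63]. Speed limits (rad/s): [2.22, 2.22, 3.01, 3.01, 3.14, 3.14, 3.14].

INTERFACE

Orientations are given as a 3x3 rotation matrix whose columns are the frame's x, y, z axes.
In Python, from workcell import arm, eyes gives the robot as it stands.
- The arm moves only by the shell command python3 -m creep 'ROWS'. ROWS is JSON, a list of rows, each a list of 3 entries, a list of its own where there are three numbers: the closure, from 0 (fully open) to 1 (shut), then the shift along the world's x, y, z in units of 0.3 m (1.0 is 0.3 m), then the turn, a rotation vector about the world's x, y, z in units of 0.5 rad (1.0 is 0.5 rad). In form: [[grip, [x, y, z], [wx, wy, wz]], ...]. A call has exactly 10 rows; each row is the pose to reach, as a shift and turn from the pose commanded when the call began; what a row does not reach only later rows make up. A row lasts 1/8 s, in which the tool goes at most 62.5 mm and 10.7 degrees, less where a joint would pass 70% of its speed; a pose out of reach is approached as far as the arm can. A call with a number of a shift or a turn outside -1 to 1 is refused whole. A call with a gripper value outside its range is refused whole. The fingers move at their own pace and stop on an object; the grip force is fixed at half the most. Time passes only in rows, so rows that repeat a pose let the fingers close, or fill a call up. It gives the time, the measured TCP pose, the force, the opening and the grip force at its end, in the units of the state.
- arm.sense(): the state, without advancing time (a new reading comes with each control period).
- eyes.read_camera(name): name is "side" or "top"; returns the picture (480x640x3 uint8, red, green, blue); there is no depth.
- eyes.camera_model(name): a dict with "K" (3x3 intrinsics, pixels), "R" (3x3) and "t" (3): a world point X has camera coordinates R X + t. Camera axes: x right, y down, z forward; pixel columns grow to the right and rows downward; lengths in m; the calibration is good to about 2 mm. A picture is of the moment at which its call begins. camera_model takes no time and is no camera call.
- arm.close_job(): hands the job in; it is judged then, once.
The state is a dict: "clock": time; "joint_pos": joint angles; "dq": joint speeds; "tau": joint torques, N m; "ee_pos": TCP position; "tcp_rot": TCP orientation; "wrist_force": force on the tool from outside, world axes, zero at the start; "moment": the same for the moment, N m; "width": opening from 0.0 (shut) to 1.0 (fully open); "grasp_force": force on a finger pad.
Only numpy, scipy, OpenCV 4.12 (cv2) and the standard library are available. Lean on these libraries where they do the work, as an engineer would, in place of code of your own. Each camera call takes 0.05 s, during which the arm holds its last target. There are 200 camera calls.

## Working session

There is one attempt and no reset: what is moved stays moved. The work goes in short steps, Python scripts to look and compute and a shell command to move; the robot and the scene stay as the last step left them, time stands still between calls to the robot, and variables do not carry over. Pictures are saved under pics/ and viewed, at most 15 in all, crops included, and the job is handed in when it is done.

```bash
ls; mkdir -p pics
python3 - <<'E'
from workcell import arm, eyes
import cv2, numpy as np
for n in("side","top"):
    im=eyes.read_camera(n); cv2.imwrite(f"pics/{n}0.png",im[:,:,::-1])
    m=eyes.camera_model(n); print(n,{k:np.round(v,3).tolist() for k,v in m.items()}); 
    print(-np.array(m["R"]).T@np.array(m["t"]))
s=arm.sense(); print(s["clock"],s["ee_pos"],s["tcp_rot"],s["width"])
E
```

```text
pics
side {'K': [[484.848, 0.0, 330.571], [0.0, 484.848, 240.776], [0.0, 0.0, 1.0]], 'R': [[-1.0, -0.024, -0.014], [0.002, 0.433, -0.901], [0.028, -0.901, -0.433]], 't': [0.543, 0.043, 1.275]}
[0.50791323 1.14370476 0.59789119]
top {'K': [[441.514, 0.0, 314.297], [0.0, 441.514, 235.861], [0.0, 0.0, 1.0]], 'R': [[0.052, -0.999, 0.007], [-0.975, -0.052, -0.216], [0.216, 0.004, -0.976]], 't': [0.046, 0.574, 0.97]}
[0.3473736  0.07202962 1.07080875]
0.1 [0.21126047 0.69309455 0.21784272] [[-9.56569178e-01  2.91505286e-01 -2.77131157e-04]
 [ 2.91505387e-01  9.56568204e-01 -1.37140893e-03]
 [-1.34678100e-04 -1.39263274e-03 -9.99999021e-01]] 0.9978526709785488
```

View pics/side0.png

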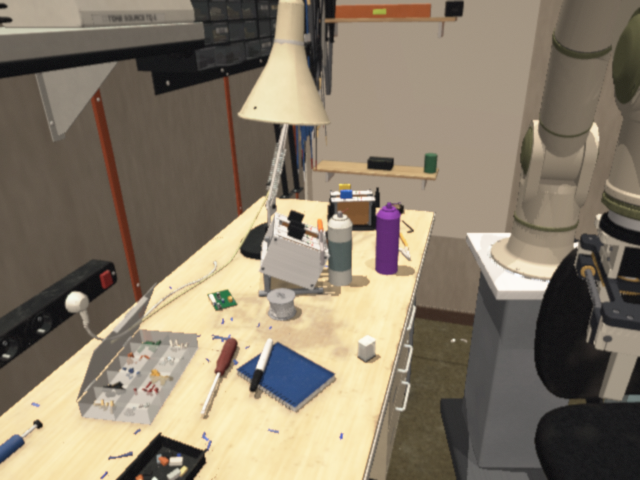

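View pics/top0.png

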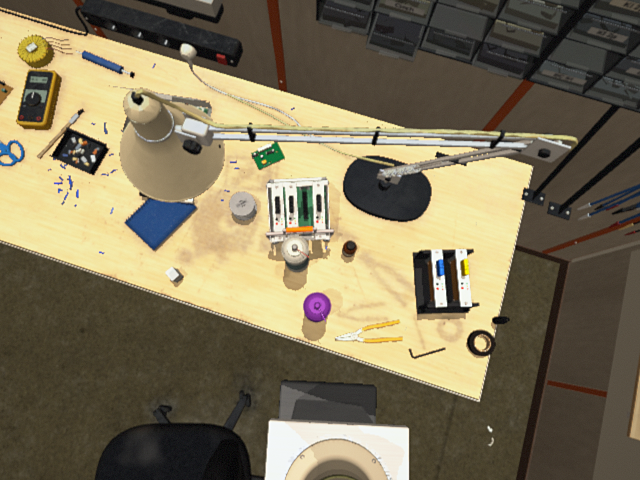

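The side view shows the off-white can at about (340,250), the purple decoy at (387,240), the frame at (293,265), the spool at (281,304) and the carrier at (353,208). The top view shows the can at (295,250), the purple can at (317,307), the frame at (299,210), the carrier at (444,281), the bottle at (349,248), the spool at (242,207) and the relay at (174,274). The can meant is the off-white one with the blue-grey band, right at the frame. I'll confirm that in enlarged crops.

Run:
```python
import cv2,numpy as np
t=cv2.imread("pics/top0.png");s=cv2.imread("pics/side0.png")
def crop(im,x,y,w,h,f):
    c=cv2.resize(im[y:y+h,x:x+w],None,fx=f,fy=f,interpolation=cv2.INTER_CUBIC)
    for i in range(0,w,10):
        cv2.line(c,(i*f,0),(i*f,12 if (x+i)%50==0 else 5),(0,0,255),1)
    for i in range(0,h,10):
        cv2.line(c,(0,i*f),(12 if (y+i)%50==0 else 5,i*f),(0,0,255),1)
    return c
a=crop(t,250,170,120,110,5); cv2.imwrite("pics/c1.png",np.hstack([a[:, :600]]))
b=crop(t,400,230,90,90,4); 
c=crop(s,250,180,110,120,5)   # 550x600
cv2.imwrite("pics/c2.png",c)
d=crop(s,320,180,65,60,6) #390x360
o=np.zeros((360,760,3),np.uint8);o[:360,:360]=b;o[:360,370:760]=d;cv2.imwrite("pics/c3.png",o)
```

```text
(no output)
```

View pics/c1.png

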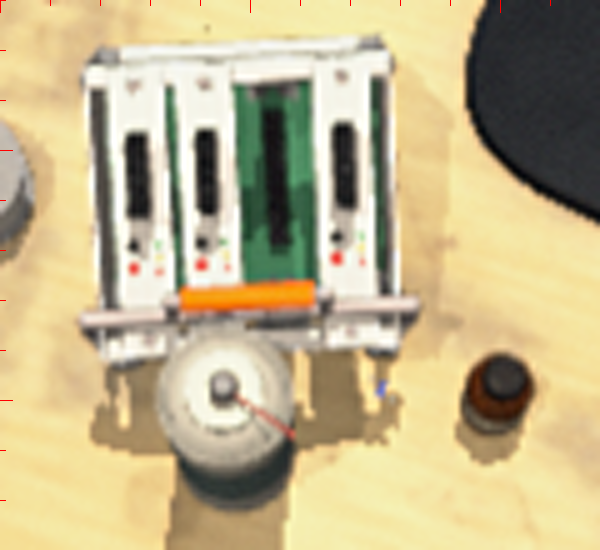

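View pics/c2.png

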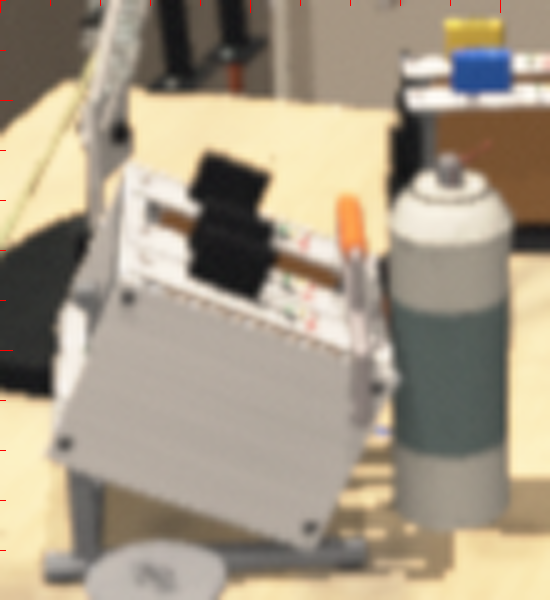

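View pics/c3.png

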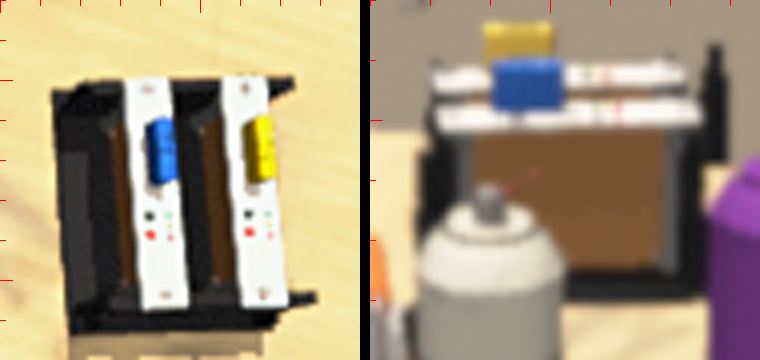

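The crop confirms the off-white can with the blue-grey band stands at the frame. The free slot is third from the left at about (305,205), the grip is at (299.6,229), and the blue module is the left one in the carrier. Next I fit the poses.

```bash
cat > h.py <<'E'
import numpy as np, cv2
from scipy.optimize import least_squares
from scipy.spatial.transform import Rotation as Ro
from workcell import arm, eyes
M={n:{k:np.array(v) for k,v in eyes.camera_model(n).items()} for n in("top","side")}
def proj(n,X):
    m=M[n]; p=(np.atleast_2d(X)@m["R"].T+m["t"])@m["K"].T
    return p[:,:2]/p[:,2:]
def tri(pt,ps):
    r=least_squares(lambda X:np.r_[proj("top",X)[0]-pt,proj("side",X)[0]-ps],[.6,0,.1]); return r.x,r.fun
def body(p,P):  # p=x,y,z,yaw
    return Ro.from_euler("z",p[3]).apply(np.array(P))+p[:3]
c25,s25=np.cos(np.radians(25)),np.sin(np.radians(25))
def slot(P,y0=0):  # slot axes (mouth middle) -> card_frame, m
    P=np.atleast_2d(P); return np.c_[P[:,0]*c25-P[:,2]*s25,P[:,1]+y0,.125+P[:,0]*s25+P[:,2]*c25]
c1=lambda u,v:(250+u/5,170+v/5)
c2=lambda u,v:(250+u/5,180+v/5)
c3=lambda u,v:(400+u/4,230+v/4)
c4=lambda u,v:(320+(u-370)/6,180+v/6)
E
python3 - <<'E'
from h import *
np.set_printoptions(precision=4,suppress=True)
print("can nozzle",tri(c1(224,380),c2(450,156)))
print("grip mid",tri(c1(248,294),c2(351,222)))
print("bottle cap",tri(c1(505,376),c1(505,376))[0])
m=.001
def fit(pts,p0,f):
    P=np.array([q[2] for q in pts])*m
    fun=lambda p:np.concatenate([proj(q[0],f(p,X))[0]-q[1] for q,X in zip(pts,P)])
    r=least_squares(fun,p0,loss="soft_l1"); print(r.x); print(fun(r.x).reshape(-1,2).round(1).tolist()); return r.x
pc=[("top",c3(124,81),(64,40,91)),("top",c3(170,78),(64,15,91)),("top",c3(188,306),(-64,15,91)),("top",c3(142,309),(-64,40,91)),
("top",c3(222,78),(64,-15,91)),("top",c3(268,76),(64,-40,91)),("top",c3(242,305),(-64,-15,91)),("top",c3(288,303),(-64,-40,91)),
("side",c4(436,127),(64,40,88)),("side",c4(702,124),(-64,40,88)),
("side",c4(493,60),(38,27.5,118)),("side",c4(564,61),(2,27.5,118)),("side",c4(484,24),(38,-27.5,118)),("side",c4(553,23),(2,-27.5,118))]
fit(pc,[.55,-.27,0,0],body)
fs=lambda p,X:body(p,slot(X))
pf=[("top",c1(138,132),(38,45,30)),("top",c1(207,130),(38,15,30)),("top",c1(344,123),(38,-45,30)),
("side",c2(207,152),(38,-50,30)),("side",c2(270,177),(2,-50,30)),("side",c2(267,298),(2,50,3)),("side",c2(190,268),(38,50,3)),
("top",c1(105,79),(64,57.5,3)),("top",c1(163,76),(64,32.5,3)),("top",c1(178,74),(64,27.5,3)),("top",c1(232,74),(64,2.5,3)),("top",c1(314,68),(64,-32.5,3)),("top",c1(367,66),(64,-57.5,3))]
p=fit(pf,[.6,.1,0,0],fs)
E
```

```text
can nozzle (array([0.5191, 0.1148, 0.1793]), array([-0.1069,  0.9077, -0.9976, -0.1968]))
grip mid (array([0.5649, 0.1085, 0.1436]), array([-0.0634,  0.6451, -0.6831, -0.1555]))
bottle cap [ 0.5265 -0.0095  0.0389]
[ 0.4848 -0.2349 -0.0027  0.072 ]
[[0.3, -0.1], [-0.2, 0.4], [0.1, 0.5], [0.3, -0.1], [-0.1, 0.2], [-0.6, 0.4], [0.1, 0.4], [-0.1, 0.7], [0.0, 0.3], [-1.0, -0.5], [-1.0, 0.1], [-0.6, -0.4], [-0.7, 0.0], [-0.3, -0.2]]
[ 0.6075  0.1115 -0.0015  0.1224]
[[-0.3, 2.6], [-0.0, 2.0], [0.6, 1.6], [-0.6, -2.3], [0.6, -2.1], [-1.2, 0.8], [-0.7, 1.5], [0.2, 0.0], [0.1, -0.1], [-0.6, 0.2], [0.0, -0.6], [-0.4, -0.4], [0.4, -0.8]]
```

```bash
python3 - <<'E'
from h import *
np.set_printoptions(precision=3,suppress=True)
def at(n,uv,z):
    m=M[n]; o=-m["R"].T@m["t"]; d=m["R"].T@np.linalg.inv(m["K"])@np.r_[uv,1]; return o+d*(z-o[2])/d[2]
for k,uv,z in [("bottle",c1(505,376),.074),("spool",(242,205),.044),("relay",(174,273),.04),("pad near",(154,248),.01),("pad r",(196,208),.01),("purple",(317,304),.18),("edge1",(200,292),0),("edge2",(0,244),0),("edge3",(300,330),0)]: print(k,at("top",uv,z))
p=[.6075,.1115,-.0015,.1224]
for k,X,y in [("freeslot",(0,0,0),-.015),("grip",(-.032,0,.036),0),("pivot",(-.057,0,-.02),0)]: print(k,body(p,slot(X,y)))
pc=[.4848,-.2349,-.0027,.072]
print("handle",body(pc,(.02,.0275,.108)))
E
python3 -m creep '[[0,[0.1,-0.2,0],[0,0,0.2]],[0,[0.2,-0.4,0],[0,0,0.4]],[0,[0.3,-0.6,0],[0,0,0.6]],[0,[0.4,-0.8,0],[0,0,0.84]],[0,[0.5,-1,0],[0,0,0.84]],[0,[0.5,-1,0],[0,0,0.84]],[0,[0.5,-1,0],[0,0,0.84]],[0,[0.5,-1,0],[0,0,0.84]],[0,[0.5,-1,0],[0,0,0.84]],[0,[0.5,-1,0],[0,0,0.84]]]'
```

```text
bottle [ 0.55  -0.009  0.074]
spool [0.641 0.255 0.044]
relay [0.469 0.4   0.04 ]
pad near [0.531 0.465 0.01 ]
pad r [0.637 0.374 0.01 ]
purple [0.405 0.063 0.18 ]
edge1 [0.431 0.345 0.   ]
edge2 [0.522 0.848 0.   ]
edge3 [0.354 0.099 0.   ]
freeslot [[0.609 0.097 0.123]]
grip [[0.564 0.106 0.143]]
pivot [[0.565 0.106 0.081]]
handle [ 0.503 -0.206  0.105]
clock: 1.35
ee_pos: [0.3607, 0.3944, 0.2184]
tcp_rot: [[-0.992, -0.126, -0.0], [-0.126, 0.992, 0.0], [0.0, 0.0, -1.0]]
wrist_force: [0.0, 0.2, -0.5]
width: 1.002
grasp_force: 0.0
```

```bash
python3 -m creep '[[0,[0.09,-0.16,0],[0,0,0]],[0,[0.18,-0.31,0],[0,0,0]],[0,[0.26,-0.46,0],[0,0,0]],[0,[0.35,-0.62,0],[0,0,0]],[0,[0.44,-0.77,0],[0,0,0]],[0,[0.525,-0.927,0],[0,0,0]],[0,[0.525,-0.927,0],[0,0,0]],[0,[0.525,-0.927,-0.13],[0,0,0]],[0,[0.525,-0.927,-0.26],[0,0,0]],[0,[0.525,-0.927,-0.36],[0,0,0]]]'
python3 -m creep '[[0.5,[0,0,0],[0,0,0]],[0.6,[0,0,0],[0,0,0]],[0.8,[0,0,0],[0,0,0]],[0.8,[0,0,0],[0,0,0]],[0.8,[0,0,0],[0,0,0]],[0.8,[0,0,0.05],[0,0,0]],[0.8,[-0.05,0.04,0.09],[0,0,0]],[0.8,[-0.13,0.16,0.09],[0,0,0]],[0.8,[-0.13,0.32,0.09],[0,0,0]],[0.8,[-0.13,0.45,0.09],[0,0,0]]]'
```

```text
clock: 2.6
ee_pos: [0.5181, 0.117, 0.1092]
tcp_rot: [[-0.992, -0.126, -0.001], [-0.126, 0.992, 0.0], [0.001, 0.001, -1.0]]
wrist_force: [0.0, 0.5, 0.4]
width: 1.0
grasp_force: 0.0
clock: 3.85
ee_pos: [0.4783, 0.2528, 0.1385]
tcp_rot: [[-0.992, -0.125, 0.0], [-0.125, 0.992, 0.001], [-0.0, 0.001, -1.0]]
wrist_force: [0.7, -0.8, -4.0]
width: 0.619
grasp_force: 30.0
```

```bash
python3 -m creep '[[0.8,[0,0.12,0],[0,0,0]],[0.8,[0,0.12,0],[0,0,0]],[0.8,[0,0.12,-0.05],[0,0,0]],[0.8,[0,0.12,-0.088],[0,0,0]],[0.8,[0,0.12,-0.088],[0,0,0]],[0.5,[0,0.12,-0.088],[0,0,0]],[0.2,[0,0.12,-0.088],[0,0,0]],[0.1,[0,0.12,-0.088],[0,0,0]],[0.1,[0,0.12,0.05],[0,0,0]],[0.1,[0,0.12,0.22],[0,0,0]]]'
python3 - <<'E'
from h import *
a=eyes.read_camera("top")[130:330,190:390];b=eyes.read_camera("side")[160:360,220:420]
cv2.imwrite("pics/p1.png",cv2.resize(np.hstack([a,b])[:,:,::-1],(800,400),interpolation=cv2.INTER_CUBIC))
E
```

```text
clock: 5.1
ee_pos: [0.4822, 0.2867, 0.2043]
tcp_rot: [[-0.992, -0.122, 0.001], [-0.122, 0.992, -0.0], [-0.001, -0.0, -1.0]]
wrist_force: [0.9, 0.5, -0.2]
width: 0.894
grasp_force: 0.0
```

View pics/p1.png

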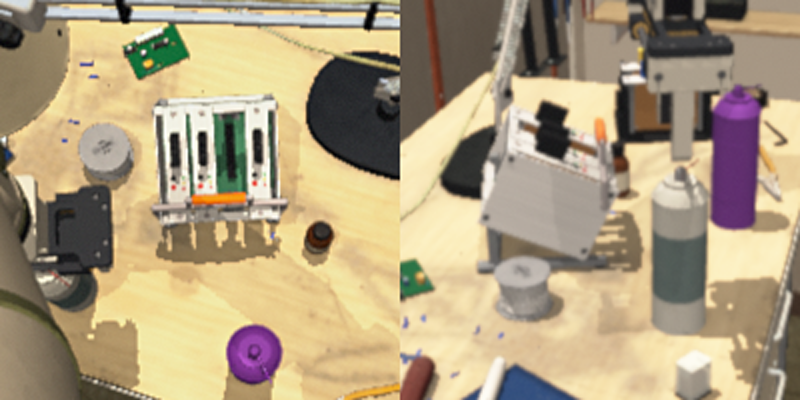

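The view shows the can standing upright at left (crop 680,250). The frame's front is clear, and the shut grip is in the middle at top pixel (299.5,229). I'll take the grip by its two ends, so that it can pivot between the pads.

```bash
python3 -m creep '[[0,[0.0,-0.1,0.03],[0,0,0]],[0,[0.1,-0.3,0.03],[0.02,-0.2,0]],[0,[0.2,-0.45,0.03],[0.04,-0.4,0]],[0,[0.295,-0.595,0.03],[0.085,-0.7,0]],[0,[0.295,-0.595,0.03],[0.085,-0.7,0]],[0,[0.295,-0.595,0],[0.085,-0.7,0]],[0,[0.295,-0.595,-0.12],[0.085,-0.7,0]],[0,[0.295,-0.595,-0.233],[0.085,-0.7,0]],[0.2,[0.295,-0.595,-0.233],[0.085,-0.7,0]],[0.2,[0.295,-0.595,-0.233],[0.085,-0.7,0]]]'
python3 - <<'E'
from h import *
a=eyes.read_camera("top")[160:280,230:370];b=eyes.read_camera("side")[140:290,240:400]
cv2.imwrite("pics/p2.png",np.hstack([cv2.resize(a,(400,343),interpolation=3),cv2.resize(b,(366,343),interpolation=3)])[:,:,::-1])
E
```

```text
clock: 6.45
ee_pos: [0.5695, 0.1088, 0.1362]
tcp_rot: [[-0.931, -0.125, 0.342], [-0.119, 0.992, 0.038], [-0.344, -0.005, -0.939]]
wrist_force: [-0.2, 1.1, 1.0]
width: 0.837
grasp_force: 0.3
```

View pics/p2.png

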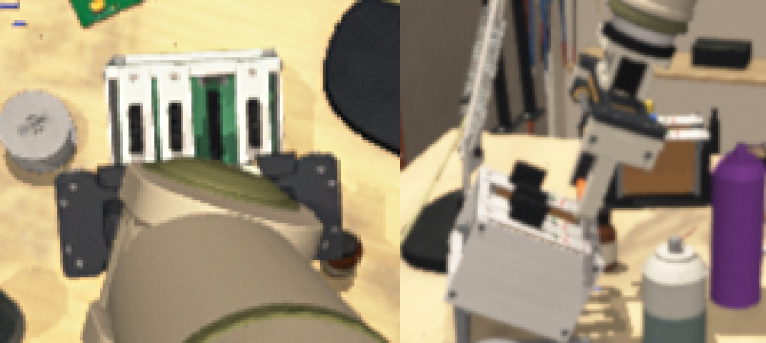

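```bash
python3 -m creep '[[0.6,[0,0,0],[0,0,0]],[0.6,[0,0,0],[0,0,0]],[0.6,[0,0,0],[0,0,0]],[0.6,[0,0,0],[0,0,0]],[0.6,[-0.035,-0.005,-0.004],[-0.01,0.07,0]],[0.6,[-0.072,-0.009,-0.013],[-0.017,0.139,0]],[0.6,[-0.105,-0.013,-0.03],[-0.03,0.24,0]],[0.6,[-0.136,-0.017,-0.049],[-0.043,0.346,0]],[0.6,[-0.185,-0.023,-0.104],[-0.064,0.52,0]],[0.6,[-0.185,-0.023,-0.104],[-0.064,0.52,0]]]'
```

```text
clock: 7.8
ee_pos: [0.5132, 0.1047, 0.1052]
tcp_rot: [[-0.988, -0.129, 0.087], [-0.128, 0.992, 0.013], [-0.087, 0.001, -0.996]]
wrist_force: [-2.4, 10.7, -0.1]
width: 0.777
grasp_force: 29.9
```

```bash
python3 -m creep '[[0.6,[-0.012,0.012,-0.025],[-0.01,0.08,0]],[0.6,[-0.023,0.012,-0.049],[-0.021,0.173,0]],[0.6,[-0.029,0.012,-0.078],[-0.021,0.173,0]],[0.6,[-0.029,0.012,-0.082],[-0.021,0.173,0]],[0.3,[-0.029,0.012,-0.082],[-0.021,0.173,0]],[0,[-0.029,0.012,-0.082],[-0.021,0.173,0]],[0,[-0.029,0.012,-0.082],[-0.021,0.173,0]],[0,[-0.029,0.012,0.02],[-0.021,0.173,0]],[0,[-0.029,0.012,0.2],[-0.021,0.173,0]],[0,[-0.029,0.012,0.36],[-0.021,0.173,0]]]'
python3 - <<'E'
from h import *
b=eyes.read_camera("side");cv2.imwrite("pics/s3.png",b[:,:,::-1])
a=b[180:300,260:360]
cv2.imwrite("pics/p3.png",cv2.resize(a,(500,600),interpolation=3)[:,:,::-1])
E
```

```text
clock: 9.05
ee_pos: [0.5036, 0.1034, 0.2151]
tcp_rot: [[-0.992, -0.125, 0.001], [-0.125, 0.992, -0.005], [-0.001, -0.005, -1.0]]
wrist_force: [0.6, -0.3, -0.7]
width: 1.002
grasp_force: 0.0
```

View pics/p3.png

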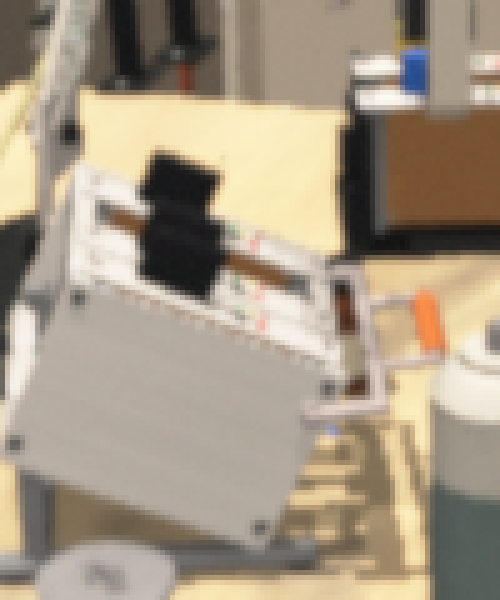

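The bail is down: the grip is at crop (428,320), held level in front of the frame. Next is the blue module; the fingers go only part open because the yellow handle stands 55 mm away.

```bash
python3 -m creep '[[0.3,[0,-0.15,0],[0,0,-0.1]],[0.6,[0,-0.33,0],[0,0,-0.106]],[0.6,[0,-0.5,0],[0,0,-0.106]],[0.6,[0,-0.68,0],[0,0,-0.106]],[0.6,[0,-0.86,0],[0,0,-0.106]],[0.6,[0,-1,0],[0,0,-0.106]],[0.6,[0,-1,0],[0,0,-0.106]],[0.6,[0,-1,-0.1],[0,0,-0.106]],[0.6,[0,-1,-0.2],[0,0,-0.106]],[0.6,[0,-1,-0.2],[0,0,-0.106]]]'
python3 - <<'E'
from h import *
s=arm.sense();print(s["ee_pos"],s["tcp_rot"])
a=eyes.read_camera("top")[230:330,390:490];b=eyes.read_camera("side")[160:240,310:390]
cv2.imwrite("pics/p4.png",np.hstack([cv2.resize(a,(400,400),interpolation=3),cv2.resize(b,(400,400),interpolation=3)])[:,:,::-1])
E
```

```text
clock: 10.35
ee_pos: [0.5031, -0.1954, 0.1523]
tcp_rot: [[-0.997, -0.074, -0.001], [-0.074, 0.997, -0.004], [0.001, -0.004, -1.0]]
wrist_force: [0.5, -0.8, -0.3]
width: 0.399
grasp_force: 0.0
[ 0.5031192  -0.19543366  0.15226204] [[-9.97276641e-01 -7.37457887e-02 -9.26986296e-04]
 [-7.37417323e-02  9.97269997e-01 -3.83536388e-03]
 [ 1.20729756e-03 -3.75656123e-03 -9.99992215e-01]]
```

View pics/p4.png

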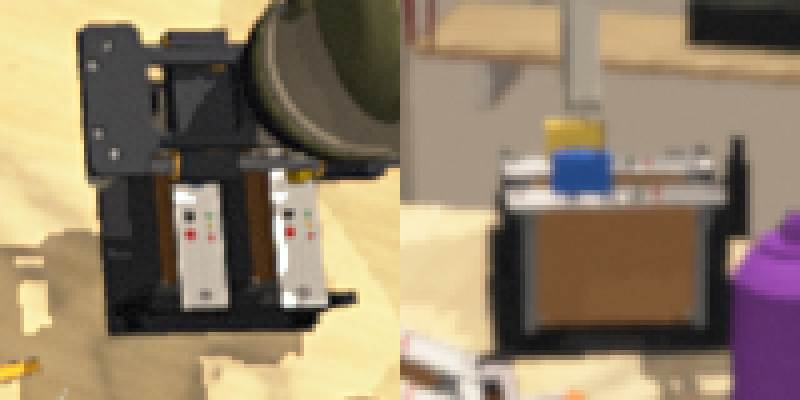

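The fingers line up with the blue handle in x (side crop 583 vs 582). I'll descend, close and lift.

```bash
python3 -m creep '[[0.6,[0,-0.035,0],[0,0,0]],[0.6,[0,-0.035,-0.1],[0,0,0]],[0.6,[0,-0.035,-0.195],[0,0,0]],[0.6,[0,-0.035,-0.195],[0,0,0]],[1,[0,-0.035,-0.195],[0,0,0]],[1,[0,-0.035,-0.195],[0,0,0]],[1,[0,-0.035,-0.195],[0,0,0]],[1,[0,-0.035,-0.195],[0,0,0]],[1,[0,-0.035,-0.195],[0,0,0]],[1,[0,-0.035,-0.195],[0,0,0]]]'
```

```text
clock: 11.7
ee_pos: [0.5047, -0.2053, 0.0966]
tcp_rot: [[-0.997, -0.074, 0.004], [-0.074, 0.997, -0.004], [-0.004, -0.004, -1.0]]
wrist_force: [-1.9, 8.7, 8.2]
width: 0.105
grasp_force: 29.9
```

```bash
python3 -m creep '[[1,[0,0,0.05],[0,0,0]],[1,[0,0,0.1],[0,0,0]],[1,[0,0,0.2],[0,0,0]],[1,[0,0,0.3],[0,0,0]],[1,[0,0,0.4],[0,0,0]],[1,[0,0,0.5],[0,0,0]],[1,[0,0,0.5],[0,0,0]],[1,[0,0,0.5],[0,0,0]],[1,[0,0,0.5],[0,0,0]],[1,[0,0,0.5],[0,0,0]]]'
python3 - <<'E'
from h import *
s=arm.sense();print(s["ee_pos"],s["tcp_rot"],s["joint_pos"])
a=eyes.read_camera("top");b=eyes.read_camera("side")
cv2.imwrite("pics/s5.png",b[:,:,::-1]);cv2.imwrite("pics/t5.png",a[:,:,::-1])
c=b[100:220,300:400]
cv2.imwrite("pics/p5.png",np.hstack([cv2.resize(a[180:330,380:490],(400,545),interpolation=3)[:480],cv2.resize(c,(400,480),interpolation=3)])[:,:,::-1])
E
```

```text
clock: 12.95
ee_pos: [0.5039, -0.2076, 0.2447]
tcp_rot: [[-0.997, -0.072, 0.001], [-0.072, 0.997, -0.005], [-0.001, -0.006, -1.0]]
wrist_force: [0.3, 0.0, -0.9]
width: 0.104
grasp_force: 29.9
[ 0.50389735 -0.20760434  0.24472526] [[-0.99741436 -0.07185     0.00147632]
 [-0.071857    0.99740021 -0.00542091]
 [-0.00108299 -0.00551298 -0.99998422]] [ 0.79247292  0.42744552 -0.70101364  1.95648028  0.36094795  0.88071144
  1.54499268]
```

View pics/p5.png

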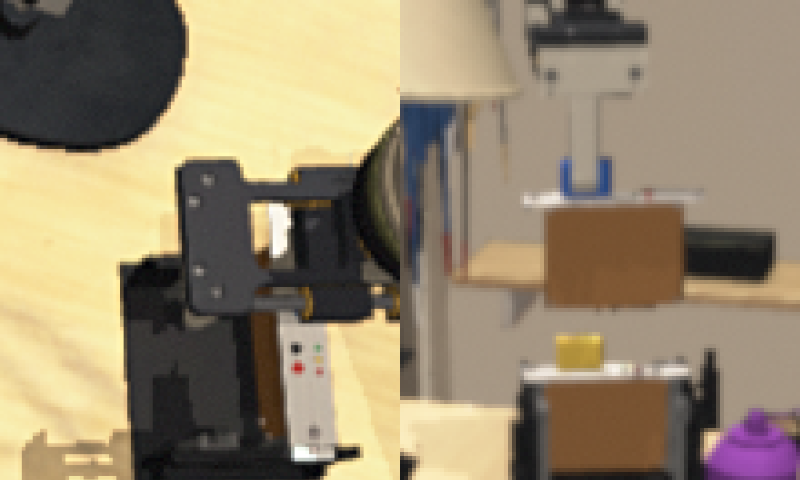

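The blue module hangs level in the grip, with its board corners at crop (545,205) to (684,303). The yellow module is still in the carrier. I'll work out its in-hand offset and the insertion pose.

Run:
```python
from h import *
np.set_printoptions(precision=4,suppress=True)
f=lambda u,v:np.array((300+(u-400)/4,100+v/4))
R=np.array(arm.sense()["tcp_rot"]);T=np.array(arm.sense()["ee_pos"])
# nominal module axes in tool: x=-tx, y=ty, z=-tz ; handle centre at x=20
Rm=R@np.diag([-1,1,-1])
def mod(q,X): # q: dx,dz,pitch of module vs nominal (TCP at x=20,z=3 of module)
    D=Ro.from_euler("y",q[2]).as_matrix()
    return T+Rm@(D@(np.array(X)/1000-[.02,0,.003])+[q[0],0,q[1]])
pts=[(f(545,206),(50,1,0)),(f(545,303),(50,1,-80)),(f(684,303),(-50,1,-80)),(f(684,208),(-50,1,0)),(f(522,202),(64,12.5,0)),(f(704,195),(-64,12.5,0)),(f(561,158),(38,0,30)),(f(611,158),(2,0,30))]
fun=lambda q:np.concatenate([proj("side",mod(q,X))[0]-p for p,X in pts])
r=least_squares(fun,[0,0,0],loss="soft_l1");print(r.x);print(fun(r.x).reshape(-1,2).round(1).tolist())
# yellow in same image, pose from carrier fit: bias
pc=[.4848,-.2349,-.0027,.072]
for p,X in[(f(523,380),(64,-15,88)),(f(691,378),(-64,-15,88)),(f(555,333),(38,-27.5,118)),(f(604,333),(2,-27.5,118)),(f(546,385),(50,-26.5,88)),(f(667,385),(-50,-26.5,88))]: print((proj("side",body(pc,np.array(X)*.001))[0]-p).round(1))
```

```text
[-0.0036 -0.0068  0.0075]
[[-0.4, -1.4], [0.0, 1.4], [-0.4, 0.2], [0.0, -3.0], [0.6, 0.9], [0.5, 1.1], [-0.3, -0.1], [-0.0, -0.5]]
[-0.6 -0. ]
[-0.7 -0.7]
[-0.4  0.8]
[-0.8  0.4]
[-2.  -2.7]
[ 0.3 -3.7]
```

Run:
```python
from h import *
np.set_printoptions(precision=4,suppress=True)
pc=[.4848,-.2349,-.0027,.072]; m=.001
def led(uv,y0):
    r=least_squares(lambda q:proj("top",body(pc,(q[0],q[1]+y0,.091)))[0]-uv,[0,0]);return r.x
L={}
for k,b,y in[("red",(150,235),(249,233)),("blk",(150,216),(249,214)),("top",(148,88),(245,87)),("bot",(166,295),(263,294))]:
    A,B=led(c3(*b),.0275),led(c3(*y),-.0275);L[k]=(A+B)/2;print(k,A,B)
pf=[("red",c1(134,268),45),("red",c1(202,265),15),("red",c1(337,258),-45),("blk",c1(133,244),45),("blk",c1(203,241),15),("blk",c1(337,235),-45),("top",c1(133,86),45),("top",c1(205,85),15),("top",c1(341,76),-45),("bot",c1(350,332),-45)]
def fun(p):
    return np.concatenate([proj("top",body([p[0],p[1],-.002,p[2]],slot((L[k][0],L[k][1],.003),y*m)))[0]-uv for k,uv,y in pf])
r=least_squares(fun,[.6,.1,0],loss="soft_l1",f_scale=.5);print(r.x);print(fun(r.x).reshape(-1,2).round(1).tolist())
```

```text
red [-0.0236  0.0054] [-0.0235  0.0051]
blk [-0.013   0.0046] [-0.013   0.0041]
top [ 0.0594 -0.0001] [ 0.0589 -0.0003]
bot [-0.0568 -0.0008] [-0.0573  0.0005]
[0.6093 0.1131 0.1015]
[[0.0, 0.2], [-0.1, 0.1], [-0.2, 0.3], [0.3, 0.3], [-0.2, 0.3], [-0.0, 0.2], [0.4, -0.7], [-0.3, -1.1], [-0.1, -0.5], [0.2, -0.0]]
```

```bash
cat >> h.py <<'E'
F=[.6088,.1132,0,.1013]
Rf=Ro.from_euler("z",F[3])
Rs=Rf.as_matrix()@np.array([[c25,0,-s25],[0,1,0],[s25,0,c25]])
Rt=Rs@np.diag([-1,1,-1])          # tool over the slot
def tcp(d,x=.022,z=.009,y=-.015): return body(F,slot((x,0,z+d),y))[0]
def go(T,Rw=None):
    s=arm.sense(); R=np.array(s["tcp_rot"])
    w=(Ro.from_matrix(Rw)*Ro.from_matrix(R).inv()).as_rotvec() if Rw is not None else np.zeros(3)
    print("shift",((T-np.array(s["ee_pos"]))/.3).round(3),"turn",(w/.5).round(3))
E
python3 - <<'E'
from h import *
np.set_printoptions(precision=4,suppress=True)
for d in(.13,.1): print(d,tcp(d)); go(tcp(d),Rt)
print("z_s/0.3 per 10mm",Rs[:,2]*.01/.3)
E
```

```text
0.13 [0.5717 0.0944 0.2603]
shift [0.225 1.007 0.051] turn [ 0.086 -0.865  0.06 ]
0.1 [0.5843 0.0956 0.2331]
shift [ 0.267  1.011 -0.04 ] turn [ 0.086 -0.865  0.06 ]
z_s/0.3 per 10mm [-0.014  -0.0014  0.0302]
```

```bash
python3 -m creep '[[1,[0.08,0.06,0.06],[0,-0.1,0]],[1,[0.16,0.18,0.1],[0.02,-0.25,0.02]],[1,[0.22,0.32,0.1],[0.03,-0.4,0.03]],[1,[0.225,0.48,0.1],[0.05,-0.55,0.04]],[1,[0.225,0.64,0.1],[0.07,-0.7,0.05]],[1,[0.225,0.8,0.1],[0.086,-0.865,0.06]],[1,[0.225,0.92,0.1],[0.086,-0.865,0.06]],[1,[0.225,1,0.08],[0.086,-0.865,0.06]],[1,[0.225,1,0.06],[0.086,-0.865,0.06]],[1,[0.225,1,0.051],[0.086,-0.865,0.06]]]'
python3 - <<'E'
from h import *
np.set_printoptions(precision=4,suppress=True)
go(tcp(.13),Rt);go(tcp(.095),Rt)
a=eyes.read_camera("top");b=eyes.read_camera("side");print(arm.sense()["wrist_force"])
cv2.imwrite("pics/t6.png",a[:,:,::-1]);cv2.imwrite("pics/s6.png",b[:,:,::-1])
cv2.imwrite("pics/p6.png",np.hstack([cv2.resize(a[150:260,240:350],(400,400),interpolation=3),cv2.resize(b[150:260,250:360],(400,400),interpolation=3)])[:,:,::-1])
E
```

```text
clock: 14.3
ee_pos: [0.5717, 0.0926, 0.2609]
tcp_rot: [[-0.901, -0.101, 0.421], [-0.092, 0.995, 0.042], [-0.423, -0.0, -0.906]]
wrist_force: [-0.1, 0.2, -1.9]
width: 0.105
grasp_force: 30.0
shift [-0.     0.006 -0.002] turn [0.001 0.002 0.   ]
shift [ 0.049  0.011 -0.108] turn [0.001 0.002 0.   ]
[ 0.5988 -0.3011 -1.8014]
```

View pics/p6.png

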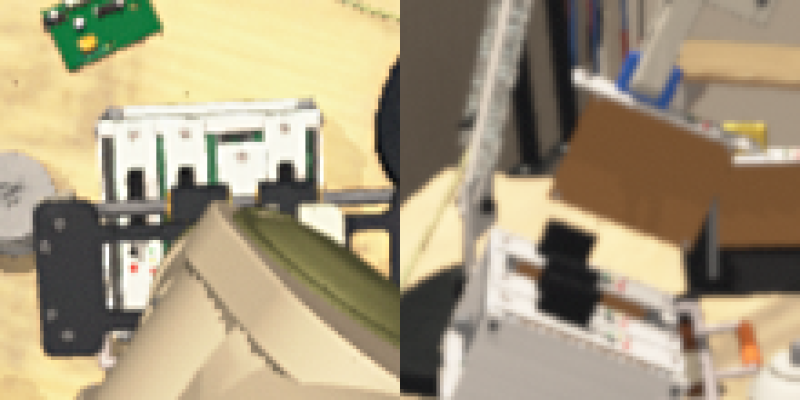

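Run:
```python
from h import *
np.set_printoptions(precision=2,suppress=True)
s=arm.sense();T=np.array(s["ee_pos"]);Rm=np.array(s["tcp_rot"])@np.diag([-1,1,-1])
mod=lambda X:T+Rm@(np.array(X)-[.022,0,.009])
fr=lambda u,v:np.array((240+u/3.636,150+v/3.636)); fs=lambda u,v:np.array((250+(u-400)/3.636,150+v/3.636))
for n,p,X in[("top",fr(243,155),(.0592,0,.003)),("top",fr(217,139),(.064,.0125,.003)),("top",fr(265,132),(.064,-.0125,.003)),("side",fs(553,195),(.05,.001,-.08)),("side",fs(690,245),(-.05,.001,-.08)),("side",fs(590,97),(.05,.001,0)),("side",fs(576,73),(.064,0,.003))]:
    print(n,proj(n,mod(X))[0]-p)
print("frame refs now")
for n,p,X in[("top",fr(135,135),(.0592,.045,.003)),("top",fr(185,133),(.0592,.015,.003)),("top",fr(284,128),(.0592,-.045,.003)),("side",fs(548,222),(.038,-.05,.03)),("side",fs(595,237),(.002,-.05,.03)),("side",fs(588,326),(.002,.05,.003))]:
    print(n,proj(n,body(F,slot(X))[0])[0]-p)
```

```text
top [-0.63 -0.28]
top [-0.18  1.88]
top [-0.2   3.23]
side [-2.9  -0.13]
side [-1.2  1.3]
side [ 0.35 -3.88]
side [-1.05 -0.93]
frame refs now
top [-0.29 -0.7 ]
top [-0.3  -0.77]
top [-0.09 -0.62]
side [-0.11 -3.36]
side [ 0.84 -2.17]
side [-0.63  0.52]
```

```bash
python3 -m creep '[[1,[0.014,0.007,-0.03],[0,0,0]],[1,[0.028,0.009,-0.06],[0,0,0]],[1,[0.042,0.01,-0.091],[0,0,0]],[1,[0.056,0.012,-0.121],[0,0,0]],[1,[0.063,0.012,-0.136],[0,0,0]],[1,[0.07,0.013,-0.151],[0,0,0]],[1,[0.077,0.014,-0.166],[0,0,0]],[1,[0.084,0.014,-0.181],[0,0,0]],[1,[0.084,0.014,-0.181],[0,0,0]],[1,[0.084,0.014,-0.181],[0,0,0]]]'
```

```text
clock: 15.65
ee_pos: [0.5969, 0.0966, 0.2066]
tcp_rot: [[-0.901, -0.101, 0.421], [-0.092, 0.995, 0.042], [-0.423, -0.001, -0.906]]
wrist_force: [0.6, 0.1, -1.9]
width: 0.106
grasp_force: 30.0
```

```bash
python3 -m creep '[[1,[0.005,0.001,-0.01],[0,0,0]],[1,[0.009,0.001,-0.02],[0,0,0]],[1,[0.014,0.001,-0.03],[0,0,0]],[1,[0.019,0.002,-0.04],[0,0,0]],[1,[0.023,0.002,-0.05],[0,0,0]],[1,[0.028,0.003,-0.06],[0,0,0]],[1,[0.033,0.003,-0.07],[0,0,0]],[1,[0.037,0.004,-0.08],[0,0,0]],[1,[0.037,0.004,-0.08],[0,0,0]],[1,[0.037,0.004,-0.08],[0,0,0]]]'
python3 -c "
from h import *
np.set_printoptions(precision=4,suppress=True)
T=np.array(arm.sense()['ee_pos']);print('slot-frame err',Rs.T@(T-tcp(0)))"
```

```text
clock: 16.9
ee_pos: [0.608, 0.0978, 0.1825]
tcp_rot: [[-0.901, -0.101, 0.421], [-0.091, 0.995, 0.042], [-0.423, -0.0, -0.906]]
wrist_force: [0.1, 2.2, -2.6]
width: 0.102
grasp_force: 30.0
slot-frame err [ 0.0002 -0.0002  0.0441]
```

```bash
python3 -m creep '[[1,[0.005,0.001,-0.01],[0,0,0]],[1,[0.009,0.001,-0.02],[0,0,0]],[1,[0.014,0.001,-0.03],[0,0,0]],[1,[0.019,0.002,-0.04],[0,0,0]],[1,[0.022,0.002,-0.047],[0,0,0]],[1,[0.022,0.002,-0.047],[0,0,0]],[0.8,[0.022,0.002,-0.047],[0,0,0]],[0.7,[0.022,0.002,-0.047],[0,0,0]],[0.7,[0.012,0.002,-0.03],[0,0,0]],[0.7,[-0.01,0,0.02],[0,0,0]]]'
python3 -c "
from h import *
np.set_printoptions(precision=4,suppress=True)
T=np.array(arm.sense()['ee_pos']);print('slot-frame err',Rs.T@(T-tcp(0)))
go(tcp(.05),Rt)
a=eyes.read_camera('side')[170:290,250:370];cv2.imwrite('pics/p7.png',cv2.resize(a,(600,600),interpolation=3)[:,:,::-1])"
```

```text
clock: 18.15
ee_pos: [0.6045, 0.0975, 0.1884]
tcp_rot: [[-0.902, -0.101, 0.42], [-0.092, 0.995, 0.041], [-0.422, -0.001, -0.907]]
wrist_force: [0.8, 0.4, 0.1]
width: 0.299
grasp_force: 0.0
slot-frame err [-0.0005 -0.0002  0.051 ]
shift [ 0.003  0.001 -0.002] turn [ 0.003 -0.001  0.001]
```

View pics/p7.png

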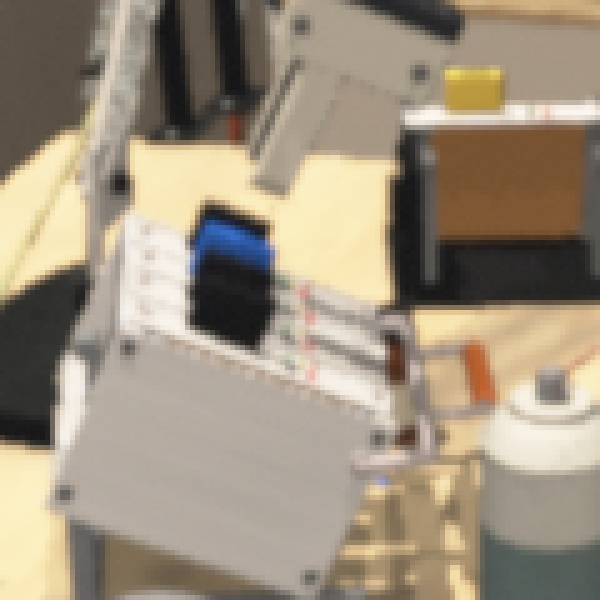

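By gravity the module has slid level with its neighbours (blue handle at crop 230,240). I'll push it with closed fingers to make sure it is home.

```bash
python3 -m creep '[[1,[0,0,0],[0,0,0]],[1,[0,0,0],[0,0,0]],[1,[0.014,0.001,-0.03],[0,0,0]],[1,[0.028,0.003,-0.06],[0,0,0]],[1,[0.035,0.003,-0.075],[0,0,0]],[1,[0.04,0.004,-0.085],[0,0,0]],[1,[0.044,0.004,-0.095],[0,0,0]],[1,[0.046,0.004,-0.1],[0,0,0]],[1,[0.046,0.004,-0.1],[0,0,0]],[1,[0.046,0.004,-0.1],[0,0,0]]]'
python3 -c "
from h import *
np.set_printoptions(precision=4,suppress=True)
T=np.array(arm.sense()['ee_pos']);print('tip in slot axes',Rs.T@(T-tcp(0,0,0)))"
```

```text
clock: 19.45
ee_pos: [0.6177, 0.0991, 0.1612]
tcp_rot: [[-0.9, -0.101, 0.424], [-0.092, 0.995, 0.043], [-0.426, -0.0, -0.905]]
wrist_force: [-25.9, -2.9, 41.3]
width: 0.003
grasp_force: 24.2
tip in slot axes [0.022  0.0001 0.0297]
```

The tip stopped at 29.7 mm, which is the handle top at 30 mm, under a firm push, so the module is home. I'll back off and go for the bail.

```bash
python3 -m creep '[[1,[-0.028,-0.003,0.06],[0,0,0]],[0.5,[-0.084,-0.008,0.18],[0,0,0]],[0,[-0.16,0,0.22],[0,0.1,0]],[0,[-0.26,0.01,0.2],[-0.03,0.3,0]],[0,[-0.34,0.02,0.18],[-0.06,0.55,0]],[0,[-0.379,0.021,0.16],[-0.086,0.8,0]],[0,[-0.379,0.021,0.139],[-0.086,0.865,0]],[0,[-0.379,0.021,0.139],[-0.086,0.865,0]],[0,[-0.379,0.021,0.139],[-0.086,0.865,0]],[0,[-0.379,0.021,0.139],[-0.086,0.865,0]]]'
python3 - <<'E'
from h import *
s=arm.sense();print(s["tcp_rot"])
a=eyes.read_camera("top")[170:280,240:350];b=eyes.read_camera("side")[170:290,250:370]
cv2.imwrite("pics/s8.png",b[:,:,::-1])
E
```

```text
clock: 20.7
ee_pos: [0.5048, 0.1052, 0.2005]
tcp_rot: [[-0.995, -0.101, 0.003], [-0.101, 0.995, -0.0], [-0.003, -0.001, -1.0]]
wrist_force: [0.8, 0.1, -0.4]
width: 0.924
grasp_force: 0.0
[[-9.94863611e-01 -1.01165662e-01  3.45031139e-03]
 [-1.01166898e-01  9.94869451e-01 -1.85317938e-04]
 [-3.41386159e-03 -5.33423375e-04 -9.99994030e-01]]
```

```bash
python3 -m creep '[[0,[0,0,-0.12],[0,0,0]],[0,[0,0,-0.25],[0,0,0]],[0,[0,0,-0.35],[0,0,0]],[0,[0,0,-0.413],[0,0,0]],[0,[0,0,-0.413],[0,0,0]],[0.6,[0,0,-0.413],[0,0,0]],[0.6,[0,0,-0.413],[0,0,0]],[0.6,[0,0,-0.413],[0,0,0]],[0.6,[0,0,-0.413],[0,0,0]],[0.6,[0,0,-0.413],[0,0,0]]]'
```

```text
clock: 22.05
ee_pos: [0.5056, 0.1043, 0.0771]
tcp_rot: [[-0.995, -0.1, 0.003], [-0.1, 0.995, -0.001], [-0.003, -0.001, -1.0]]
wrist_force: [0.8, -3.0, 6.2]
width: 0.778
grasp_force: 30.0
```

```bash
python3 -m creep '[[0.6,[0.012,0.001,0.041],[0.007,-0.07,0]],[0.6,[0.039,0.004,0.088],[0.021,-0.208,0]],[0.6,[0.077,0.008,0.128],[0.035,-0.347,0]],[0.6,[0.124,0.013,0.157],[0.049,-0.486,0]],[0.6,[0.152,0.015,0.168],[0.056,-0.555,0]],[0.6,[0.177,0.018,0.174],[0.063,-0.625,0]],[0.6,[0.214,0.022,0.177],[0.07,-0.695,0]],[0.6,[0.218,0.022,0.177],[0.07,-0.695,0]],[0.6,[0.218,0.022,0.177],[0.07,-0.695,0]],[0.6,[0.218,0.022,0.177],[0.07,-0.695,0]]]'
python3 - <<'E'
from h import *
b=eyes.read_camera("side")[170:290,250:370]
cv2.imwrite("pics/s9.png",b[:,:,::-1])
E
```

```text
clock: 23.3
ee_pos: [0.5681, 0.1107, 0.1299]
tcp_rot: [[-0.935, -0.1, 0.341], [-0.094, 0.995, 0.034], [-0.343, -0.001, -0.939]]
wrist_force: [-10.1, -4.3, 8.9]
width: 0.782
grasp_force: 30.0
```

```bash
python3 -m creep '[[0.6,[0.006,0.001,0.003],[0,0,0]],[0.6,[0.012,0.001,0.006],[0,0,0]],[0.6,[0.012,0.001,0.006],[0,0,0]],[0.6,[0.012,0.001,0.006],[0,0,0]],[0.6,[0.012,0.001,0.006],[0,0,0]],[0.6,[0.012,0.001,0.006],[0,0,0]],[0.6,[0.012,0.001,0.006],[0,0,0]],[0.6,[0.012,0.001,0.006],[0,0,0]],[0.6,[0.012,0.001,0.006],[0,0,0]],[0.6,[0.012,0.001,0.006],[0,0,0]]]'
```

```text
clock: 24.6
ee_pos: [0.5683, 0.1107, 0.13]
tcp_rot: [[-0.936, -0.1, 0.337], [-0.095, 0.995, 0.033], [-0.338, -0.001, -0.941]]
wrist_force: [-19.9, -2.8, 6.5]
width: 0.785
grasp_force: 30.0
```

The bail is at its stop: the force doubled with no travel. I'll release, retract and look.

```bash
python3 -m creep '[[0.3,[0,0,0],[0,0,0]],[0,[0,0,0],[0,0,0]],[0,[0,0,0],[0,0,0]],[0,[0,0,0.02],[0,0,0]],[0,[0,0,0.1],[0,0,0]],[0,[-0.03,0,0.25],[0,0,0]],[0,[-0.18,0,0.35],[0,0.2,0]],[0,[-0.35,0,0.4],[0,0.4,0]],[0,[-0.42,0,0.45],[0,0.6,0]],[0,[-0.42,0,0.45],[0,0.6,0]]]'
python3 - <<'E'
from h import *
a=eyes.read_camera("top");b=eyes.read_camera("side")
cv2.imwrite("pics/p10.png",np.hstack([cv2.resize(a[150:330,160:360],(400,360),interpolation=3),cv2.resize(b[160:340,240:440],(400,360),interpolation=3)])[:,:,::-1])
E
```

```text
clock: 25.85
ee_pos: [0.4497, 0.1122, 0.2676]
tcp_rot: [[-0.994, -0.095, 0.054], [-0.093, 0.995, 0.036], [-0.057, 0.03, -0.998]]
wrist_force: [0.6, 0.3, -0.3]
width: 0.999
grasp_force: 0.0
```

View pics/p10.png

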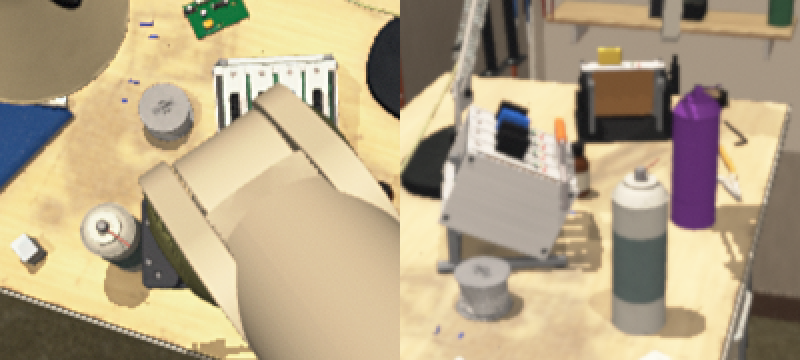

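The bail is shut again, with the grip upright at side pixel (320,224). The module is in line with its neighbours, and the can, purple can, spool, bottle and yellow module are all standing. I'm handing in.

```bash
python3 -c "
from workcell import arm
print(arm.close_job())"
```

```text
the job is handed in; nothing more can be done
None
```

The job is handed in at about 26 s of the 72 s allowed: the can stands clear to the left, the blue module is pushed fully home in the free slot, the bail is shut, and the yellow module is still in the carrier; the hand-in gave no verdict.

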